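# Close up the spacer blocks and shut the keeper

## Robot

A 6-joint arm with a two-finger parallel gripper is mounted at the origin on the work surface. World frame = base frame: x ahead of the robot, y to its left, z up, the work surface at z = 0. Lengths are in m, angles in rad, forces in N, time in s.
With the tool pointing down it reaches from about 0.225 to 0.875 m from the base axis. Payload 3.4 kg.
Tool frame: the origin (TCP) lies on the centre line of the jaws, within the pads' length; the fingertips stand 17 mm ahead of it and the grasp point (between the pads) lies 2 mm behind it; z points along the fingers, y is the line along which they close (so a half turn about z gives the same grasp; the last joint's range is limited). The gripper opens to 85 mm and grips with 20 to 120 N. Pads are 22 mm wide; open, the fingers measure 114 mm over their backs; the gripper's body (76 mm by 85 mm) begins 54 mm behind the grasp point. The pads swing forward as they close: fully open they stand 13 mm farther back than shut.
Start: joints at [1.09, 0.276, 1.505, -0, 1.361, -0.121], TCP at [0.202, 0.538, 0.248] pointing down, gripper open.
Joint ranges: [-2.89, 2.89], [-0.75, 2.08], [0.22, 2.7], [-1.18, 4.32], [0.11, 2.71], [-2.7, 2.7]. Speed limits (rad/s): [2.57, 2.57, 3.14, 3.14, 3.14, 3.14].

## Interface

Orientations are given as a unit quaternion [w, x, y, z].
In Python, from rig import manip gives the robot as it stands.
- The arm moves only by the tool move_arm, never from a script. Its argument "steps" is one flat list of numbers, 7 for each row, row after row: the turn, a rotation vector about the world's x, y, z normalised to -1 to 1, where 1 is 360 degrees, then the shift along the world's x, y, z normalised to -1 to 1, where 1 is 1 m, then the opening, from -1 (shut) to 1 (fully open). A call has exactly 10 rows; each row is the pose to reach, as a shift and turn from the pose commanded when the call began, turning the shorter way round; what a row does not reach only later rows make up. A row lasts 1/10 s, in which the tool goes at most 50 mm and 8.59 degrees, less where a joint would pass 70% of its speed; a pose out of reach is approached as far as the arm can. A call with a number of a shift or a turn outside -1 to 1 is refused whole. A call with a gripper value outside its range is refused whole. The fingers move at their own pace and stop on an object; "squeeze" is the grip in N (left out, the last holds). Time passes only in rows, so rows that repeat a pose let the fingers close, or fill a call up. It gives the time, the measured TCP pose, the force, the opening and the grip force at its end, in the units of the state.
- manip.get_state(): the state, without advancing time (a new reading comes with each control period).
- manip.get_image(name): name is "scene" or "top" or "wrist"; returns a dict with "pixels" (400x640x3 uint8, blue, green, red), "fx", "fy", "cx", "cy" (pixels), "R" (3x3) and "t" (3): a world point X has camera coordinates R X + t. Camera axes: x right, y down, z forward; pixel columns grow to the right and rows downward; lengths in m; the calibration is good to about 2 mm. The wrist camera is an equidistant fisheye: a pixel r from the principal point sees the ray r / f radians off the axis. A picture is of the moment at which its call begins. There is no depth.
- manip.sign_off(): hands the job in; it is judged then, once.
The state is a dict: "clock": time; "qpos": joint angles; "qd": joint speeds; "effort": joint torques, N m; "position": TCP position; "ee_rot": TCP orientation; "contact_force": force on the tool from outside, world axes, zero at the start; "moment": the same for the moment, N m; "width": finger opening in m; "gripper_force": force on a finger pad.
Only numpy, scipy, OpenCV 4.12 (cv2) and the standard library are available. Lean on these libraries where they do the work, as an engineer would, in place of code of your own. Each camera call takes 0.05 s, during which the arm holds its last target. There are 200 camera calls.

## Task

Push the row of wooden spacer blocks along the aluminium channel, all together as one train, until they stand fully home against the end stop; push only on the last block of the row (the one farthest from the stop) and do not lift any block. Then push the steel keeper by its thumb plate fully across the channel behind the row to lock it in. Leave the other things on the table where they are, and finish with the robot clear of everything.

Things in the scene. Friction and masses are not known exactly. Their poses are not given: they have to be found in the camera images.
- channel: Fixed aluminium channel, 52 mm wide, floor 6 mm thick, walls 5 mm thick, 16 mm high, 42 mm apart. Place and yaw vary. Origin: on the table, on its middle line; x towards the end stop (roughly robot's left, 69 to 111 degrees from ahead), y across to the keeper's side (roughly to the robot). Runs from x = -160 mm (open end) to the stop's face, x = +170; steel stop 44 mm high, 14 thick.
- stop_face (a point): Foot of the end stop's face: on the channel's floor (6 mm above the table), on its middle line; axes as the channel's. The row at home fills x = -170 to 0 mm from here: three 40 mm blocks, then the 50 mm end block.
- end_block: Last block of the row, always farthest from the stop: loose beech, 50 long x 40 wide x 50 high mm, about 100 g, thin steel plate on its pushed face. Origin: centre of its underside, on the channel's floor; x to the stop, z up. The row starts 50 to 120 mm short of home, blocks within 1 mm of touching; sliding it all takes 1 to 3 N.
- push_face (a point): Centre of the end block's steel-plated face: 25 mm above the block's underside, 25 mm behind its origin. Push here in the channel's +x. The face stands clear of the walls from 16 to 56 mm above the table; 170 mm from stop_face when home.
- block_low: Loose plain beech spacer block, 40 long (along the channel) x 40 wide x 30 high mm, about 50 g (varies). Origin: centre of its underside; x along the channel towards the end stop, z up. One of the three front blocks; their order in the row varies. Not to be touched by the robot.
- block_mid: Loose plain beech spacer block, 40 long (along the channel) x 40 wide x 38 high mm, about 60 g (varies). Origin: centre of its underside; x along the channel towards the end stop, z up. One of the three front blocks; their order in the row varies. Not to be touched by the robot.
- block_high: Loose plain beech spacer block, 40 long (along the channel) x 40 wide x 46 high mm, about 70 g (varies). Origin: centre of its underside; x along the channel towards the end stop, z up. One of the three front blocks; their order in the row varies. Not to be touched by the robot.
- keeper (a joint): Steel keeper bar, 6 mm thick, slides across the channel 18 to 36 mm above the table. 0 = drawn back (tip 43 mm from the middle line), 0.055 m = fully across, end of travel; starts at 0 to 0.012. Moves along the channel's -y (away from the robot), takes about 2 N, stays where left. When across it lies 4 to 10 mm behind the home row, so it passes only if the row is home.
- thumb_plate (a point): Centre of the outer (channel +y, robot's side) face of the keeper's upright thumb plate, 40 mm above the table; plate 28 mm wide, 6 thick, 17 to 61 mm above the table. At keeper 0: x = -7, y = +91 mm in the channel's frame. Push it along -y. Below it a fixed shelf 16 mm high (x -27 to +13, y 26 to 108).
- beaker: Bystander: clear plastic beaker, 84 mm across, 110 mm high, loose. Origin: centre of its underside.
- weight: Bystander: brass paper weight with a small knob, 54 mm across, 62 mm high, loose. Origin: centre of its underside.
- meter: Bystander: grey hand-held meter lying flat, 85 x 165 x 32 mm, loose. Origin: centre of its underside.
- brush: Bystander: brush lying on the table, about 200 mm long, under 40 mm high, loose. Origin: underside, near its middle.
Things that resemble listed ones, but are neither listed nor needed, are in the scene too. What is shaped like the end_block but red is not meant.

How it is judged:
On the way:
1. the whole row stands home against the stop while the keeper is still drawn back (x of block_low in the frame of stop_face between -0.105 and -0.016 m and x of block_mid in the frame of stop_face between -0.105 and -0.016 m and x of block_high in the frame of stop_face between -0.105 and -0.016 m and x of end_block in the frame of stop_face between -0.149 and -0.14 m and height (world z) of each of block_low, block_mid, block_high, end_block below 0.01 m and angle between each of block_low, block_mid, block_high, end_block's own z axis and vertical below 0.08 rad and y of block_low in the frame of stop_face between -0.006 and 0.006 m and y of block_mid in the frame of stop_face between -0.006 and 0.006 m and y of block_high in the frame of stop_face between -0.006 and 0.006 m and y of end_block in the frame of stop_face between -0.006 and 0.006 m and value of joint keeper below 0.025 m), for 0.2 s.
At the end, for the whole second after the job is handed in: All four blocks stand upright in the channel, closed up against the end stop: the last block's pushed face within 4 mm of 170 mm from the stop face, the row at rest; the keeper is pushed across to at least 50 of its 55 mm (x of block_low in the frame of stop_face between -0.105 and -0.016 m and x of block_mid in the frame of stop_face between -0.105 and -0.016 m and x of block_high in the frame of stop_face between -0.105 and -0.016 m and x of end_block in the frame of stop_face between -0.149 and -0.14 m and height (world z) of each of block_low, block_mid, block_high, end_block below 0.01 m and angle between each of block_low, block_mid, block_high, end_block's own z axis and vertical below 0.08 rad and y of block_low in the frame of stop_face between -0.006 and 0.006 m and y of block_mid in the frame of stop_face between -0.006 and 0.006 m and y of block_high in the frame of stop_face between -0.006 and 0.006 m and y of end_block in the frame of stop_face between -0.006 and 0.006 m and linear speed of each of block_low, block_mid, block_high, end_block below 0.01 m/s and value of joint keeper above 0.05 m); the robot touches nothing.
It fails at once if a block is lifted more than 10 mm or tipped (height (world z) of any of block_low, block_mid, block_high, end_block above 0.016 m or angle between any of block_low, block_mid, block_high, end_block's own z axis and vertical above 0.35 rad).
It fails at once if one of the three front blocks is pushed directly by the robot (contact force between any of block_low, block_mid, block_high and the fingers above 1.5 N or contact force between any of block_low, block_mid, block_high and the arm above 1.5 N).
It fails at once if a bystander is moved more than 30 mm (distance of any of beaker, weight, meter, brush from where it was at the start of the episode above 0.03 m).
It also fails if it takes over 48 s, if anything falls off the work surface, if the arm or the gripper's body presses on something with over 40 N, if the wrist force passes 120 N, or if a joint passes its speed limit or range.

## Working session

There is one attempt and no reset: what is moved stays moved. The work goes in short steps, Python scripts to look and compute and a tool call to move; the robot and the scene stay as the last step left them, time stands still between calls to the robot, and variables do not carry over. Pictures are saved under pics/ and viewed, at most 10 in all, crops included, and the job is handed in when it is done.

Besides the shell and the picture viewer there is one more tool, called after ">>>" by a JSON object that holds its "name" and its "arguments", one argument or row to a line. move_arm: Moves the arm, as the interface text tells. Scaled input: -1 to 1 covers 1 m each way for a shift and 360 degrees each way for a turn. Its arguments: {"type":"object","properties":{"steps":{"type":"array"},"squeeze":{"type":"number"}},"required":["steps"]}

```bash
mkdir -p pics
cat > h.py <<'E'
import numpy as np, cv2, json, pickle
from rig import manip
def grab(n,tag):
    im=manip.get_image(n); pickle.dump(im,open(f'pics/{tag}.pkl','wb')); cv2.imwrite(f'pics/{tag}.png',np.array(im['pixels'])); return im
def load(tag): return pickle.load(open(f'pics/{tag}.pkl','rb'))
def ray(im,u,v,fish=False):
    a=np.array([(u-im['cx'])/im['fx'],(v-im['cy'])/im['fy']]); 
    if fish:
        r=np.hypot(*a); d=np.array([*(a/max(r,1e-9)*np.sin(r)),np.cos(r)])
    else: d=np.array([*a,1.])
    R=np.array(im['R']); t=np.array(im['t']); return -R.T@t, R.T@d
def onz(im,u,v,z,fish=False):
    o,d=ray(im,u,v,fish); return o+d*(z-o[2])/d[2]
def proj(im,X):
    c=np.array(im['R'])@np.array(X)+np.array(im['t']); return np.array([im['fx']*c[0]/c[2]+im['cx'],im['fy']*c[1]/c[2]+im['cy']])
def tri(rays):
    A=np.zeros((3,3));b=np.zeros(3)
    for o,d in rays:
        d=d/np.linalg.norm(d);P=np.eye(3)-np.outer(d,d);A+=P;b+=P@o
    X=np.linalg.solve(A,b); return X,[np.linalg.norm((np.eye(3)-np.outer(d,d)/(d@d))@(X-o)) for o,d in rays]
E
python3 - <<'E'
from h import *
for n in('scene','top'):
    im=grab(n,n+'0'); R=np.array(im['R']); print(n,-R.T@np.array(im['t']),R[2],im['fx'])
print(manip.get_state())
E
```

```text
scene [ 1.23119199 -0.14550079  1.0919503 ] [-0.54106932  0.09609314 -0.83546999] 445.1344869236169
top [0.43181048 0.00258644 1.13687613] [ 0.09629507 -0.01556401 -0.99523114] 484.12796516734403
{'clock': 0.1, 'qpos': array([ 1.08997826e+00,  2.76522997e-01,  1.50599987e+00, -2.03999940e-05,
        1.36072128e+00, -1.20964474e-01]), 'qd': array([-1.99525523e-04, -3.35086733e-03, -2.62009430e-03,  9.19675154e-04,
        6.15159996e-05,  6.91903826e-04]), 'effort': array([ 2.38007175e-03, -4.17699194e+01, -2.46406496e+01, -2.85593760e-04,
        5.76134044e-03,  2.00761298e-05]), 'position': array([0.20226247, 0.53777273, 0.24753385]), 'ee_rot': array([-2.35202062e-04,  1.78955390e-01,  9.83856843e-01, -7.91604541e-04]), 'contact_force': array([ 0.30836327, -0.21240148,  0.56870769]), 'moment': array([-0.03970617,  0.01217622, -0.02565027]), 'gripper_force': 0.0, 'width': 0.08560204599699373}
```

View pics/top0.png

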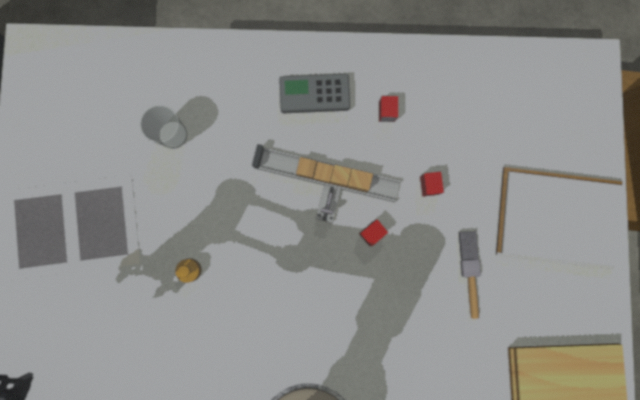

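View pics/scene0.png

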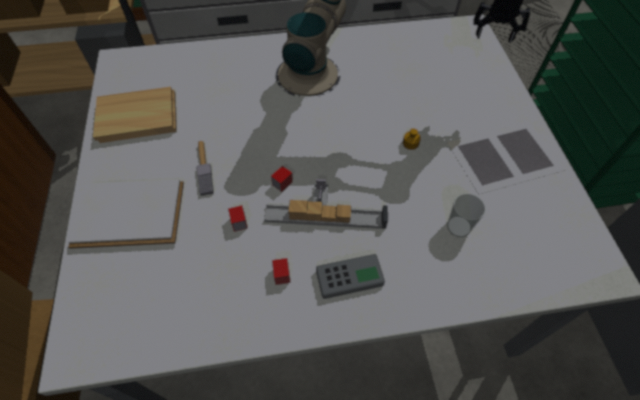

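Top view: the channel runs from its open end at (400,190) to the dark stop at (260,157). The row spans (300–372, 160–188), with the end block at about (355,178), and the keeper plate is at about (328,205).

These could be taken for the end block: red cubes at (389,107), (432,184) and (374,232), which are red and so not meant, and the front beech blocks at (305–345,170). I choose the rightmost beech block, and will check it in a crop.

Run:
```python
from h import *
a=load('top0');s=load('scene0')
c=cv2.resize(np.array(a['pixels'])[140:245,245:410],None,fx=4.8,fy=4.8,interpolation=cv2.INTER_CUBIC); c=cv2.convertScaleAbs(c,alpha=1.4); 
d=cv2.resize(np.array(s['pixels'])[165:240,255:400],None,fx=5,fy=5,interpolation=cv2.INTER_CUBIC)
cv2.imwrite('pics/c1.png',c)
for n,(u,v),z in [('open',(400,190),.016),('stop',(260,157),.044),('row end',(372,180),.056),('plate',(328,205),.04),('red1',(432,184),.05),('red2',(374,232),.05)]: print(n,onz(a,u,v,z).round(3))
for n,(u,v),z in [('open',(266,215),.016),('stop',(385,215),.044),('plate',(320,185),.06)]: print(n,onz(s,u,v,z).round(3))
```

```text
open [ 0.56  -0.204  0.016]
stop [0.626 0.122 0.044]
row end [ 0.577 -0.133  0.056]
plate [ 0.519 -0.035  0.04 ]
red1 [ 0.571 -0.271  0.05 ]
red2 [ 0.46  -0.139  0.05 ]
open [ 0.574 -0.197  0.016]
stop [0.641 0.127 0.044]
plate [ 0.526 -0.036  0.06 ]
```

View pics/c1.png

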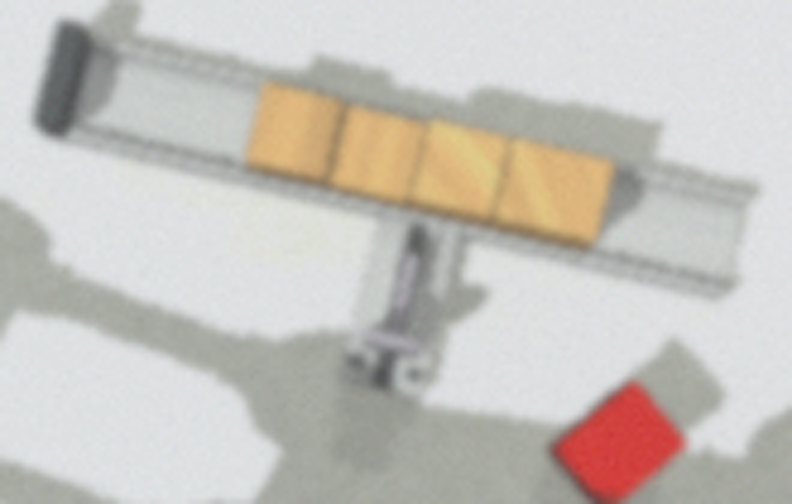

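The crop shows the end block as the rightmost and longest beech block, crop (505–612, 140–240), with clear channel behind it. The keeper's thumb plate is near crop (390,340). I'm moving in for a closer wrist view.

>>> {"name": "move_arm", "arguments": {
  "steps": [0,0,-0.023,0.02,-0.045,0.003,-1,0,0,-0.046,0.04,-0.09,0.003,-1,0,0,-0.069,0.06,-0.135,0.003,-1,0,0,-0.092,0.08,-0.18,0.003,-1,0,0,-0.115,0.1,-0.225,0.003,-1,0,0,-0.138,0.12,-0.27,0.003,-1,0,0,-0.161,0.14,-0.315,0.003,-1,0,0,-0.184,0.16,-0.36,0.003,-1,0,0,-0.207,0.18,-0.405,0.003,-1,0,0,-0.224,0.2,-0.44,0.003,-1]
}}

```text
clock: 1.1
position: [0.4025, 0.0958, 0.2512]
ee_rot: [0.0, 0.775, 0.632, -0.0]
contact_force: [-0.3, 1.0, -0.4]
width: 0.0002
gripper_force: 0.0
```

>>> {"name": "move_arm", "arguments": {
  "steps": [0,0,0,0.02,-0.045,0,-1,0,0,0,0.04,-0.09,0,-1,0,0,0,0.06,-0.135,0,-1,0,0,0,0.08,-0.18,0,-1,0,0,0,0.1,-0.225,0,-1,0,0,0,0.12,-0.26,0,-1,0,0,0,0.13,-0.29,0,-1,0,0,0,0.13,-0.3,0,-1,0,0,0,0.13,-0.3,0,-1,0,0,0,0.13,-0.3,0,-1]
}}

```text
clock: 2.1
position: [0.5317, -0.2006, 0.251]
ee_rot: [-0.001, 0.773, 0.634, 0.0]
contact_force: [0.3, 0.1, -0.0]
width: 0.0002
gripper_force: 0.0
```

Run:
```python
from h import *
w=grab('wrist','w1'); R=np.array(w['R']); print(-R.T@np.array(w['t']),R[2],w['fx'],w['cx'],w['cy'])
```

```text
[ 0.5467126  -0.12488351  0.37749131] [-0.06070581 -0.29577534 -0.95332668] 309.70691628693146 321.2202797540804 201.95740607676225
```

View pics/w1.png

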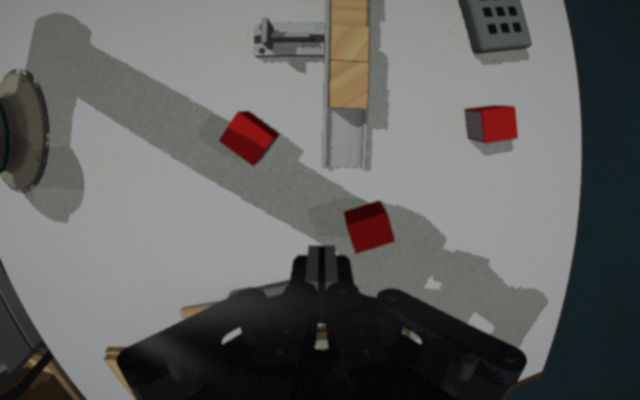

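Wrist view: the channel's open end is at (324–370,168). The end block's pushed top edge runs (330,108)–(367,109). The keeper plate is at about (262,38), with red blocks at (248,137), (369,226) and (491,123).

Run:
```python
from h import *
a=load('top0');w=load('w1')
T=lambda u,v: ray(a,245+u/4.8,140+v/4.8)
W=lambda u,v: ray(w,u,v,True)
P={}
for n,t,q in [('Lblk',(592,243),(330,108)),('Rblk',(612,160),(367,109)),('Lopen',(727,297),(324,168)),('Ropen',(757,188),(371,170))]:
    X,e=tri([T(*t),W(*q)]);P[n]=X;print(n,X.round(4),np.round(e,4))
# stop top corners at z=.044 (top view), wall foot line
o=lambda u,v,z:onz(a,245+u/4.8,140+v/4.8,z)
s=[o(90,32,.044),o(72,133,.044)]; print('stop face top',np.round(s,4))
op=[o(757,188,.016),o(727,297,.016)]; print('open top',np.round(op,4)); mo=sum(op)/2
opw=[onz(w,371,170,.016,True),onz(w,324,168,.016,True)]; print('open wrist',np.round(opw,4)); 
ms=sum(s)/2; d=(ms-mo)[:2]; print('len',np.linalg.norm(d),'yaw',np.degrees(np.arctan2(d[1],d[0])))
print('blk edge z.056 top',o(602,201,.056).round(4),'wrist',onz(w,348.5,108.5,.056,True).round(4))
# wall line yaw from top view, near wall outer edge
p=o(75,145,.016);q=o(725,297,.016);dd=(p-q)[:2];print('wall yaw',np.degrees(np.arctan2(dd[1],dd[0])))
print('plate wrist z.05',[onz(w,*u,.05,True).round(4) for u in((255,22),(258,54))],'top',[o(*u,.061).round(4) for u in((365,333),(420,347),(360,360),(410,375))])
for u in ((374,232),(432,184)): print('red',onz(a,*u,.05).round(3))
```

```text
Lblk [ 0.5551 -0.1278  0.0326] [0.0002 0.0002]
Rblk [ 0.5936 -0.1357  0.0445] [0. 0.]
Lopen [ 0.5343 -0.2009 -0.0104] [0.0005 0.0005]
Ropen [ 0.5956 -0.2226 -0.0446] [0.0019 0.0019]
stop face top [[0.6499 0.1138 0.044 ]
 [0.6012 0.1209 0.044 ]]
open top [[ 0.5855 -0.2103  0.016 ]
 [ 0.5318 -0.1958  0.016 ]]
open wrist [[ 0.5901 -0.2092  0.016 ]
 [ 0.5352 -0.1962  0.016 ]]
len 0.32732584383958824 yaw 78.20892219742558
blk edge z.056 top [ 0.5723 -0.1297  0.056 ] wrist [ 0.5732 -0.1315  0.056 ]
wall yaw 77.92744978182658
plate wrist z.05 [array([ 0.4962, -0.0178,  0.05  ]), array([ 0.4926, -0.0542,  0.05  ])] top [array([ 0.5077, -0.0194,  0.061 ]), array([ 0.5017, -0.0451,  0.061 ]), array([ 0.4951, -0.0173,  0.061 ]), array([ 0.4886, -0.0406,  0.061 ])]
red [ 0.46  -0.139  0.05 ]
red [ 0.571 -0.271  0.05 ]
```

Run:
```python
from h import *
w=load('w1');c=cv2.resize(np.array(w['pixels'])[0:120,225:385],None,fx=5,fy=5,interpolation=cv2.INTER_CUBIC);cv2.imwrite('pics/c2.png',cv2.convertScaleAbs(c,alpha=1.3))
```

```text
(no output)
```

View pics/c2.png

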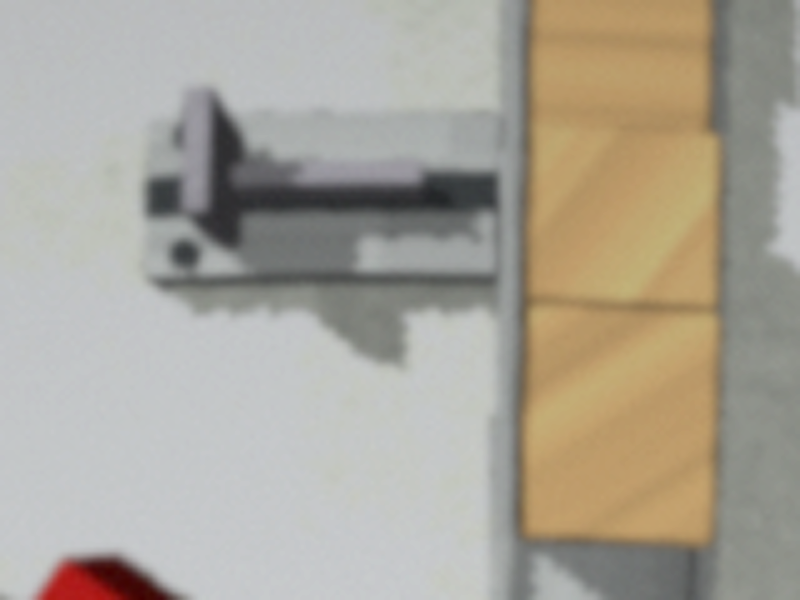

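The crop shows a clear shelf and upright thumb plate, with the plate's top at crop (182–215, 88–210), and the end block's pushed edge at crop (522–712, 542). I'm descending behind the block for a second wrist view.

>>> {"name": "move_arm", "arguments": {
  "steps": [0,0,-0.002,0.005,0.005,-0.02,-1,0,0,-0.002,0.011,0.01,-0.04,-1,0,0,-0.002,0.016,0.015,-0.06,-1,0,0,-0.002,0.022,0.02,-0.08,-1,0,0,-0.002,0.027,0.025,-0.1,-1,0,0,-0.002,0.033,0.03,-0.12,-1,0,0,-0.002,0.033,0.03,-0.13,-1,0,0,-0.002,0.033,0.03,-0.13,-1,0,0,-0.002,0.033,0.03,-0.13,-1,0,0,-0.002,0.033,0.03,-0.13,-1]
}}

```text
clock: 3.15
position: [0.5659, -0.172, 0.1227]
ee_rot: [0.001, 0.777, 0.63, 0.001]
contact_force: [1.3, 0.3, 0.1]
width: -0.0001
gripper_force: 0.0
```

Run:
```python
from h import *
w=grab('wrist','w2'); print(manip.get_state()['position'])
```

```text
[ 0.56593503 -0.1721338   0.12263502]
```

View pics/w2.png

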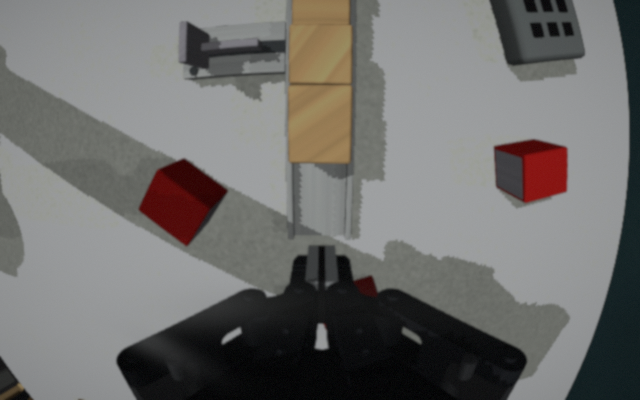

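The second wrist view has the end block's pushed top edge at (289,161)–(351,163), the channel end at (290–353,237), and the plate top at about (184,22–66). The fingers line up with the channel.

Run:
```python
from h import *
a=load('w1');b=load('w2')
for n,p,q in [('Lblk',(329.4,108.4),(289,162)),('Rblk',(367.4,108.6),(351,163)),('Lopen',(324,168),(290,237)),('Ropen',(371,170),(353,237)),('plate outer top near stop',(261.5,17.6),(181,24)),('plate outer top, open side',(263,42),(181,66))]:
    X,e=tri([ray(a,*p,True),ray(b,*q,True)]);print(n,X.round(4),np.round(e,4))
print('blk z.056',[onz(b,*u,.056,True).round(4) for u in((289,162),(351,163))])
print('open z.016',[onz(b,*u,.016,True).round(4) for u in((290,237),(353,237))])
print('plate z.061',[onz(b,*u,.061,True).round(4) for u in((181,24),(181,66))],[onz(a,*u,.061,True).round(4) for u in((261.5,17.6),(263,42))])
```

```text
Lblk [ 0.5539 -0.1276  0.0489] [0.0004 0.0004]
Rblk [ 0.5928 -0.1351  0.0552] [0.0002 0.0002]
Lopen [ 0.5342 -0.1971  0.0083] [0.0009 0.0009]
Ropen [ 0.5887 -0.2104  0.0056] [0.0029 0.0029]
plate outer top near stop [ 0.5045 -0.017   0.0554] [0.0005 0.0005]
plate outer top, open side [ 0.5023 -0.0473  0.0638] [0.0013 0.0013]
blk z.056 [array([ 0.5547, -0.1262,  0.056 ]), array([ 0.593, -0.135,  0.056])]
open z.016 [array([ 0.5351, -0.1933,  0.016 ]), array([ 0.5859, -0.2041,  0.016 ])]
plate z.061 [array([ 0.5067, -0.0198,  0.061 ]), array([ 0.5012, -0.0479,  0.061 ])] [array([ 0.5053, -0.0184,  0.061 ]), array([ 0.5019, -0.0453,  0.061 ])]
```

>>> {"name": "move_arm", "arguments": {
  "steps": [0,0,0,-0.001,0,-0.02,-1,0,0,0,-0.001,0,-0.04,-1,0,0,0,-0.001,0,-0.06,-1,0,0,0,-0.001,0,-0.075,-1,0,0,0,-0.001,0,-0.083,-1,0,0,0,-0.001,0,-0.083,-1,0,0,0,0,0.005,-0.083,-1,0,0,0,0.001,0.01,-0.083,-1,0,0,0,0.002,0.015,-0.083,-1,0,0,0,0.003,0.02,-0.083,-1]
}}

```text
clock: 4.2
position: [0.5689, -0.1513, 0.039]
ee_rot: [0.001, 0.777, 0.63, 0.0]
contact_force: [0.7, 0.5, -0.1]
width: 0.0002
gripper_force: 0.0
```

>>> {"name": "move_arm", "arguments": {
  "steps": [0,0,0,0.001,0.004,0,-1,0,0,0,0.002,0.008,0,-1,0,0,0,0.0025,0.012,0,-1,0,0,0,0.0035,0.016,0,-1,0,0,0,0.004,0.02,0,-1,0,0,0,0.005,0.024,0,-1,0,0,0,0.006,0.028,0,-1,0,0,0,0.007,0.032,0,-1,0,0,0,0.0075,0.036,0,-1,0,0,0,0.0085,0.04,0,-1]
}}

```text
clock: 5.2
position: [0.577, -0.1116, 0.0384]
ee_rot: [0.0, 0.777, 0.63, -0.0]
contact_force: [-0.4, -3.5, 1.8]
width: -0.0002
gripper_force: 1.4
```

>>> {"name": "move_arm", "arguments": {
  "steps": [0,0,0,0.001,0.004,0,-1,0,0,0,0.002,0.008,0,-1,0,0,0,0.0025,0.012,0,-1,0,0,0,0.0035,0.016,0,-1,0,0,0,0.004,0.02,0,-1,0,0,0,0.005,0.024,0,-1,0,0,0,0.006,0.028,0,-1,0,0,0,0.007,0.032,0,-1,0,0,0,0.0075,0.036,0,-1,0,0,0,0.0085,0.04,0,-1]
}}

```text
clock: 6.2
position: [0.5855, -0.0715, 0.0383]
ee_rot: [0.0, 0.777, 0.63, 0.0]
contact_force: [-1.9, -4.0, 2.8]
width: 0.0002
gripper_force: 1.7
```

>>> {"name": "move_arm", "arguments": {
  "steps": [0,0,0,0.0002,0.001,0,-1,0,0,0,0.0004,0.002,0,-1,0,0,0,0.0006,0.003,0,-1,0,0,0,0.0008,0.004,0,-1,0,0,0,0.001,0.005,0,-1,0,0,0,0.0012,0.006,0,-1,0,0,0,0.0014,0.007,0,-1,0,0,0,0.0016,0.008,0,-1,0,0,0,0.0018,0.008,0,-1,0,0,0,0.0018,0.008,0,-1]
}}

```text
clock: 7.2
position: [0.5872, -0.0636, 0.0383]
ee_rot: [-0.0, 0.777, 0.629, 0.0]
contact_force: [0.5, -3.0, 2.7]
width: -0.0001
gripper_force: 1.4
```

Not home yet, so I'm continuing slowly.

>>> {"name": "move_arm", "arguments": {
  "steps": [0,0,0,0.0002,0.0006,0,-1,0,0,0,0.0003,0.0012,0,-1,0,0,0,0.0004,0.0018,0,-1,0,0,0,0.0005,0.0024,0,-1,0,0,0,0.0006,0.003,0,-1,0,0,0,0.0008,0.0036,0,-1,0,0,0,0.0009,0.0042,0,-1,0,0,0,0.001,0.0048,0,-1,0,0,0,0.001,0.005,0,-1,0,0,0,0.001,0.005,0,-1]
}}

```text
clock: 8.2
position: [0.5883, -0.0587, 0.0383]
ee_rot: [-0.0, 0.777, 0.629, 0.0]
contact_force: [1.4, -2.7, 0.9]
width: 0.0002
gripper_force: 1.2
```

>>> {"name": "move_arm", "arguments": {
  "steps": [0,0,0,0.0001,0.0005,0,-1,0,0,0,0.0002,0.001,0,-1,0,0,0,0.0003,0.0015,0,-1,0,0,0,0.0004,0.002,0,-1,0,0,0,0.0005,0.0025,0,-1,0,0,0,0.0006,0.003,0,-1,0,0,0,0.0007,0.0035,0,-1,0,0,0,0.0008,0.004,0,-1,0,0,0,0.0008,0.004,0,-1,0,0,0,0.0008,0.004,0,-1]
}}

```text
clock: 9.2
position: [0.5891, -0.0547, 0.0383]
ee_rot: [0.0, 0.777, 0.629, 0.0]
contact_force: [0.9, -2.4, -0.1]
width: 0.0001
gripper_force: 1.0
```

Run:
```python
from h import *
a=grab('top','top1')
c=cv2.resize(np.array(a['pixels'])[140:245,245:410],None,fx=4.8,fy=4.8,interpolation=cv2.INTER_CUBIC)
cv2.imwrite('pics/c3.png',cv2.convertScaleAbs(c,alpha=1.4)); print(manip.get_state()['contact_force'])
```

```text
[ 1.13740488 -2.53097638 -0.14831778]
```

View pics/c3.png

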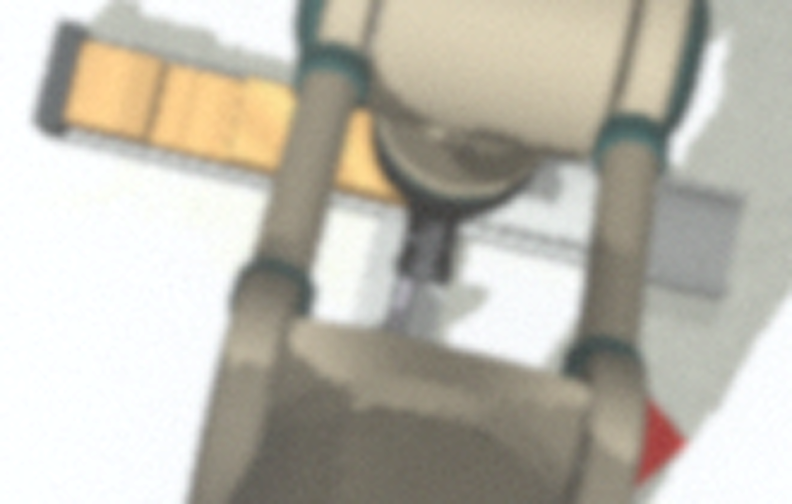

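The row almost reaches the stop, with the front block's edge at crop (75,100), but the force shows no end contact yet. I'm pushing on in small steps until it rises.

>>> {"name": "move_arm", "arguments": {
  "steps": [0,0,0,0.0001,0.0004,0,-1,0,0,0,0.0002,0.0008,0,-1,0,0,0,0.0003,0.0012,0,-1,0,0,0,0.0004,0.0016,0,-1,0,0,0,0.0004,0.002,0,-1,0,0,0,0.0005,0.0024,0,-1,0,0,0,0.0006,0.0028,0,-1,0,0,0,0.0006,0.003,0,-1,0,0,0,0.0006,0.003,0,-1,0,0,0,0.0006,0.003,0,-1]
}}

```text
clock: 10.25
position: [0.5893, -0.0542, 0.0384]
ee_rot: [0.001, 0.777, 0.63, -0.002]
contact_force: [-1.0, -10.4, 0.7]
width: 0.0002
gripper_force: 5.2
```

The force rose to 10 N and the motion stopped, so the row is home. I'm retreating, then going up and over to the keeper.

>>> {"name": "move_arm", "arguments": {
  "steps": [0,0,0,-0.002,-0.01,0,-1,0,0,0,-0.004,-0.02,0,-1,0,0,0,-0.006,-0.03,0,-1,0,0,0,-0.008,-0.04,0,-1,0,0,0,-0.008,-0.04,0.02,-1,0,0,0,-0.008,-0.04,0.05,-1,0,0,0,-0.008,-0.04,0.08,-1,0,0,0,-0.008,-0.04,0.11,-1,0,0,0,-0.008,-0.04,0.12,-1,0,0,0,-0.008,-0.04,0.12,-1]
}}

```text
clock: 11.25
position: [0.5824, -0.0923, 0.1598]
ee_rot: [0.001, 0.777, 0.629, 0.001]
contact_force: [0.4, 0.2, -0.1]
width: 0.0001
gripper_force: 0.0
```

>>> {"name": "move_arm", "arguments": {
  "steps": [0,0,0,-0.02,0.012,0,-1,0,0,0,-0.045,0.026,0,-1,0,0,0,-0.07,0.04,0,-1,0,0,0,-0.095,0.052,0,-1,0,0,0,-0.115,0.064,0,-1,0,0,0,-0.128,0.071,0,-1,0,0,0,-0.128,0.071,0,-1,0,0,0,-0.128,0.071,0,-1,0,0,0,-0.128,0.071,0,-1,0,0,0,-0.128,0.071,0,-1]
}}

```text
clock: 12.25
position: [0.4548, -0.0213, 0.1582]
ee_rot: [0.0, 0.777, 0.629, 0.0]
contact_force: [1.0, 0.4, 0.0]
width: -0.0
gripper_force: 0.0
```

Run:
```python
from h import *
w=grab('wrist','w3');a=grab('top','top2'); print(manip.get_state()['position'])
c=cv2.resize(np.array(a['pixels'])[140:245,245:410],None,fx=3.6,fy=3.6,interpolation=cv2.INTER_CUBIC)
p=np.array(w['pixels'])[:330]; c=cv2.resize(c,(int(c.shape[1]*.55),int(c.shape[0]*.55)))
W=np.zeros((330+c.shape[0],640,3),np.uint8);W[:330]=p;W[330:,:c.shape[1]]=c
cv2.imwrite('pics/c4.png',cv2.convertScaleAbs(W,alpha=1.3))
```

```text
[ 0.45438231 -0.02116314  0.1582226 ]
```

View pics/c4.png

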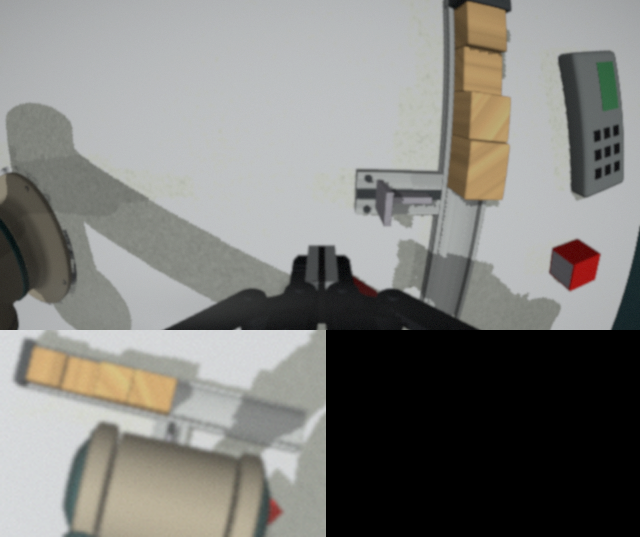

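The wrist view shows the row closed up against the stop (top, about (480,5)), with the keeper bar at (415,200) just behind the end block and the plate at (383,200) clear for pushing. I'm lowering and pushing.

>>> {"name": "move_arm", "arguments": {
  "steps": [0,0,0,0,0,-0.03,-1,0,0,0,0,0,-0.06,-1,0,0,0,0,0,-0.09,-1,0,0,0,0,0,-0.105,-1,0,0,0,0,0,-0.113,-1,0,0,0,0,0,-0.113,-1,0,0,0,0.006,-0.001,-0.113,-1,0,0,0,0.012,-0.002,-0.113,-1,0,0,0,0.018,-0.004,-0.113,-1,0,0,0,0.024,-0.005,-0.113,-1]
}}

```text
clock: 13.35
position: [0.4791, -0.0262, 0.046]
ee_rot: [0.001, 0.777, 0.629, 0.001]
contact_force: [-0.3, -0.4, 0.0]
width: 0.0001
gripper_force: 0.0
```

>>> {"name": "move_arm", "arguments": {
  "steps": [0,0,0,0.004,-0.0008,0,-1,0,0,0,0.008,-0.0017,0,-1,0,0,0,0.012,-0.0025,0,-1,0,0,0,0.016,-0.0034,0,-1,0,0,0,0.02,-0.0042,0,-1,0,0,0,0.024,-0.005,0,-1,0,0,0,0.028,-0.006,0,-1,0,0,0,0.032,-0.0068,0,-1,0,0,0,0.036,-0.0076,0,-1,0,0,0,0.04,-0.0085,0,-1]
}}

```text
clock: 14.35
position: [0.5177, -0.0344, 0.0452]
ee_rot: [-0.0, 0.777, 0.63, -0.0]
contact_force: [-3.2, -1.3, -1.1]
width: -0.0001
gripper_force: 1.2
```

>>> {"name": "move_arm", "arguments": {
  "steps": [0,0,0,0.002,-0.0004,0,-1,0,0,0,0.004,-0.0008,0,-1,0,0,0,0.006,-0.0013,0,-1,0,0,0,0.008,-0.0017,0,-1,0,0,0,0.01,-0.0021,0,-1,0,0,0,0.012,-0.0025,0,-1,0,0,0,0.014,-0.003,0,-1,0,0,0,0.016,-0.0034,0,-1,0,0,0,0.018,-0.0038,0,-1,0,0,0,0.018,-0.0038,0,-1]
}}

```text
clock: 15.35
position: [0.5363, -0.0381, 0.0454]
ee_rot: [0.0, 0.777, 0.629, 0.0]
contact_force: [-1.5, -0.0, -0.1]
width: -0.0002
gripper_force: 0.6
```

>>> {"name": "move_arm", "arguments": {
  "steps": [0,0,0,0.0005,-0.0001,0,-1,0,0,0,0.001,-0.0002,0,-1,0,0,0,0.0015,-0.0003,0,-1,0,0,0,0.002,-0.0004,0,-1,0,0,0,0.0025,-0.0005,0,-1,0,0,0,0.003,-0.0006,0,-1,0,0,0,0.0035,-0.0007,0,-1,0,0,0,0.004,-0.0008,0,-1,0,0,0,0.004,-0.0008,0,-1,0,0,0,0.004,-0.0008,0,-1]
}}

```text
clock: 16.35
position: [0.5399, -0.0389, 0.0454]
ee_rot: [0.0, 0.777, 0.629, 0.0]
contact_force: [-1.1, 0.5, 0.0]
width: -0.0004
gripper_force: 0.8
```

>>> {"name": "move_arm", "arguments": {
  "steps": [0,0,0,0.0005,-0.0001,0,-1,0,0,0,0.001,-0.0002,0,-1,0,0,0,0.0015,-0.0003,0,-1,0,0,0,0.002,-0.0004,0,-1,0,0,0,0.0025,-0.0005,0,-1,0,0,0,0.003,-0.0006,0,-1,0,0,0,0.0035,-0.0007,0,-1,0,0,0,0.004,-0.0008,0,-1,0,0,0,0.004,-0.0008,0,-1,0,0,0,0.004,-0.0008,0,-1]
}}

```text
clock: 17.35
position: [0.5428, -0.0395, 0.0453]
ee_rot: [-0.001, 0.777, 0.63, -0.001]
contact_force: [-5.4, 0.6, 3.2]
width: -0.0002
gripper_force: 2.6
```

>>> {"name": "move_arm", "arguments": {
  "steps": [0,0,0,0.0005,-0.0001,0,-1,0,0,0,0.001,-0.0002,0,-1,0,0,0,0.0015,-0.0003,0,-1,0,0,0,0.002,-0.0004,0,-1,0,0,0,0.002,-0.0004,0,-1,0,0,0,0.002,-0.0004,0,-1,0,0,0,0.002,-0.0004,0,-1,0,0,0,0.002,-0.0004,0,-1,0,0,0,0.002,-0.0004,0,-1,0,0,0,0.002,-0.0004,0,-1]
}}

```text
clock: 18.35
position: [0.5429, -0.0395, 0.0452]
ee_rot: [-0.002, 0.777, 0.63, -0.002]
contact_force: [-8.2, 0.2, 7.7]
width: -0.0002
gripper_force: 4.4
```

The keeper is hard against its end of travel. I'm backing off, rising and moving clear.

>>> {"name": "move_arm", "arguments": {
  "steps": [0,0,0,-0.01,0.002,0,-1,0,0,0,-0.025,0.005,0,-1,0,0,0,-0.045,0.009,0,-1,0,0,0,-0.065,0.013,0,-1,0,0,0,-0.08,0.017,0,-1,0,0,0,-0.08,0.017,0.03,-1,0,0,0,-0.08,0.017,0.07,-1,0,0,0,-0.08,0.017,0.11,-1,0,0,0,-0.08,0.017,0.15,-1,0,0,0,-0.08,0.017,0.18,-1]
}}

```text
clock: 19.35
position: [0.4677, -0.0233, 0.2284]
ee_rot: [0.003, 0.777, 0.63, 0.003]
contact_force: [0.6, -0.7, -1.1]
width: -0.0003
gripper_force: 0.0
```

>>> {"name": "move_arm", "arguments": {
  "steps": [0,0,0,-0.01,0.04,0,-1,0,0,0,-0.02,0.08,0,-1,0,0,0,-0.03,0.12,0,-1,0,0,0,-0.04,0.16,0,-1,0,0,0,-0.05,0.2,0,-1,0,0,0,-0.05,0.22,0,-1,0,0,0,-0.05,0.22,0,-1,0,0,0,-0.05,0.22,0,-1,0,0,0,-0.05,0.22,0,-1,0,0,0,-0.05,0.22,0,-1]
}}

```text
clock: 20.35
position: [0.416, 0.1959, 0.2253]
ee_rot: [0.0, 0.778, 0.629, 0.0]
contact_force: [-0.0, 0.6, -0.0]
width: 0.0
gripper_force: 0.0
```

Run:
```python
from h import *
a=grab('top','top3'); print(manip.get_state()['position'])
c=cv2.resize(np.array(a['pixels'])[140:245,245:410],None,fx=4.8,fy=4.8,interpolation=cv2.INTER_CUBIC)
cv2.imwrite('pics/c5.png',cv2.convertScaleAbs(c,alpha=1.3))
```

```text
[0.41604479 0.19598874 0.22531275]
```

View pics/c5.png

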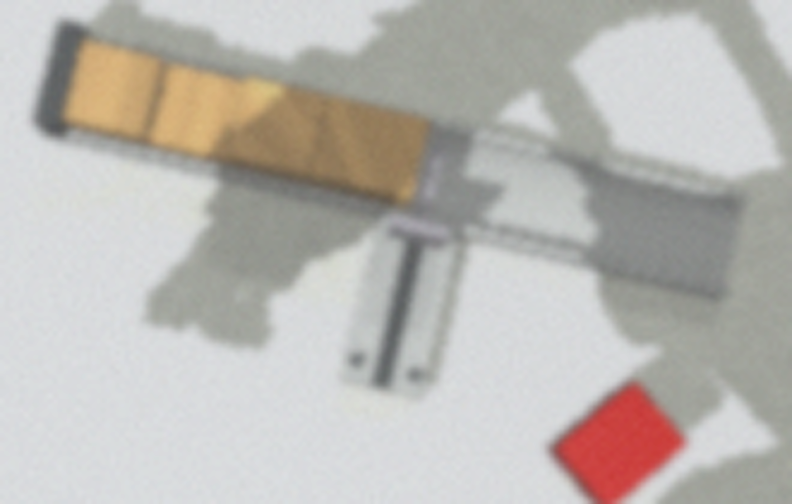

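The row is closed up against the stop, crop (70–425, 40–200). The keeper bar lies across the channel at crop (435,170), with its plate against the wall at (420,230), and the robot is clear. I'm handing in.

```bash
python3 -c "
from rig import manip
print(manip.sign_off())"
```

```text
the job is handed in; nothing more can be done
None
```

I handed the job in at about 20 s of the 48 s: the row is home against the end stop, the keeper is hard against its end of travel across the channel, and the robot is clear of everything; the judged result was not reported back.

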